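Stand the fallen bookend up against the box row

ROBOT

A 7-joint arm with a two-finger parallel gripper is mounted at the origin on the work surface. World frame = base frame: x ahead of the robot, y to its left, z up, the work surface at z = 0. Lengths are in mm, angles in rad, forces in N, time in s.
With the tool pointing down it reaches from about 400 to 875 mm from the base axis. Payload 4.4 kg.
Tool frame: the origin (TCP) lies on the centre line of the jaws, within the pads' length; the fingertips stand 25 mm ahead of it and the grasp point (between the pads) lies 6 mm ahead of it (ctrl.finger_overhang is the distance from the TCP to the fingertips, in mm); z points along the fingers, y is the line along which they close (so a half turn about z gives the same grasp; the last joint's range is limited). The gripper opens to 85 mm and grips with 20 to 120 N. Pads are 22 mm wide; open, the fingers measure 114 mm over their backs; the gripper's body (76 mm by 85 mm) begins 54 mm behind the grasp point. The pads swing forward as they close: fully open they stand 13 mm farther back than shut.
Start: joints at [1.202, 0.628, 0.038, 1.517, -0.027, 0.996, -0.02], TCP at [193.853, -620.434, 256.313] pointing down, gripper open.
Joint ranges: [-3.06, 3.06], [-0.37, 2.12], [-1.25, 1.32], [0.18, 2.47], [-1.1, 4.24], [0.23, 1.98], [-2.94, 2.94]. Speed limits (rad/s): [2.57, 2.57, 3.14, 3.14, 3.14, 3.14, 3.14].

INTERFACE

Orientations are given as [roll, pitch, yaw] about the fixed x, y, z axes, in that order (R = Rz(yaw) Ry(pitch) Rx(roll)).
In Python, from cell import ctrl gives the robot as it stands. The module is installed in compiled form; this text tells all that it offers.
- The arm moves only by the tool play_rows, never from a script. Its argument "targets" is a list of rows, each a list of 5 numbers: the closure, from 0 (fully open) to 1 (shut), then the shift along the tool's x, y, z in cm, then the turn about the tool's z in degrees. In form: [[gripper, dx, dy, dz, spin], ...]. A call has 1 to 10 rows; each row is the pose to reach, as a shift and turn from the pose commanded when the call began, along the tool's axes at that moment; what a row does not reach only later rows make up. A row lasts 1/10 s, in which the tool goes at most 50 mm and 8.59 degrees, less where a joint would pass 70% of its speed; a pose out of reach is approached as far as the arm can. A call with a gripper value outside its range is refused whole. The fingers move at their own pace and stop on an object; the grip force is fixed at half the most. Time passes only in rows, so rows that repeat a pose let the fingers close. It gives the time, the measured TCP pose, the force, the opening and the grip force at its end, in the units of the state.
- ctrl.read_state(): the state, without advancing time (a new reading comes with each control period).
- ctrl.get_image(name): name is "scene" or "top"; returns (picture, depth): 480x640x3 uint8, red, green, blue; 480x640 float32, mm along the optical axis (not along the pixel's ray), 0 where there is no reading.
- ctrl.calibration(name): a dict with "vfov" (degrees; the focal length in pixels is half the picture's height over the tangent of half this angle, whatever the lens; pixels are square), "cx", "cy" (the principal point, pixels), "k1" (the pictures are not rectified: a ray, as slopes to the right and down, at radius r is drawn at 1 + k1 r^2 times it, then the intrinsics apply), "extrinsics" (4x4, takes a point from camera to world coordinates). Camera axes: x right, y down, z forward; pixel columns grow to the right and rows downward; lengths in mm; the calibration is good to about 2 mm. A picture is of the moment at which its call begins. calibration takes no time and is no camera call.
- ctrl.finish_job(): hands the job in; it is judged then, once.
Trained networks look in the newest picture that a camera, given by its name, has taken for a name from the list of things; names that differ only in an ending like _2 or _b are one class to them, and where a whole thing is asked for, a point or a joint stands for the part that bears it (a point fixed in the world has none). Each returns a list of dicts, best first, with "confidence" (0 to 1); they miss things now and then, are a little off and sometimes report something else, mostly with a low value. They report only what shows in the picture. A call takes as long as a camera call. They do not tell look-alikes from the thing itself.
- ctrl.search_frame(camera, name): "bbox" ([left, top, right, bottom] in pixels, round what is visible of it).
- ctrl.trace(camera, name): "pixels" (480x640 bool, what is visible of it) and "bbox" ([left, top, right, bottom] in pixels, round what is visible of it).
The state is a dict: "clock": time; "qpos": joint angles; "qd": joint speeds; "tau": joint torques, N m; "eef_pos": TCP position; "tool_rot": TCP orientation; "force": force on the tool from outside, world axes, zero at the start; "torque": the same for the moment, N m; "width": finger opening in mm; "gripper_force": force on a finger pad.
Only numpy, scipy, OpenCV 4.12 (cv2) and the standard library are available. Lean on these libraries where they do the work, as an engineer would, in place of code of your own. Each camera call takes 0.05 s, during which the arm holds its last target. There are 200 camera calls.

TASK

The red and white wooden bookend has fallen on its back beside the row of storage boxes. Without picking it up, push its raised red foot over until the bookend stands upright on that foot, then push it along the bench until its back is snug and square against the end of the row, near the middle of the end box. Leave the tape roll, the jar and the can where they are.

Things in the scene. Friction and masses are not known exactly. Their poses are not given: they have to be found in the camera images.
- bookend: L-shaped bookend, 0.3 to 0.6 kg, 110 mm wide (own y). Origin: middle of its heel edge, where back face meets underside. Own z runs up the back face: white plate, z 0 to 150, x 0 to 18 mm. Own x runs along the foot: red block, x 18 to 120, z 0 to 30 mm. Lies on its back at the start: z level, roughly towards the row; x straight up, the foot rising 120 mm. Standing: z up, x away from the row.
- foot_end (a point): middle of the foot's end face (bookend x = 120, y = 0, z = 15 mm), up in the air at the start. Pushing high on the foot's inner face, the one that looks to the row, away from the row, turns the bookend about its heel, which may slip a little; past about 46 degrees it falls onto its foot by itself. Its centre of mass is at x = 41, z = 43 mm.
- heel_a (a point): end of the bookend's heel edge at its own y = +55 mm
- heel_b (a point): end of the bookend's heel edge at its own y = -55 mm
- box_row: row of three upright storage boxes (black, grey, black), fixed to the bench, together 212 mm long, 180 mm wide, 165 mm high. The origin is at bench level in the middle of the flat end face that looks to the bookend; x points level out of that face towards the bookend, z up; the boxes lie at x below 0, y from -90 to +90 mm.
- tape_roll: yellow roll of tape lying flat, 90 mm across, 25 mm high, loose; origin at the centre of its underside. To be left alone
- glue_jar: white jar with an orange cap, 56 mm across, 100 mm high, loose; origin at the centre of its underside. To be left alone
- paint_can: can with a blue band, 66 mm across, 90 mm high, loose; origin at the centre of its underside. To be left alone
Not all that is in view belongs to the job. Of the things that look like the bookend, take the one that is farthest to the robot's left at the start.

How it is judged:
By the outcome, as a careful person would: the job done as asked, in the order asked, and still so for the second after the job is handed in, with the robot touching nothing.
It also fails if it takes over 53 s, if anything falls off the work surface, if the arm or the gripper's body presses on something with over 40 N, if the wrist force passes 120 N, or if a joint passes its speed limit or range.

## Working session

There is one attempt and no reset: what is moved stays moved. The work goes in short steps, Python scripts to look and compute and a tool call to move; the robot and the scene stay as the last step left them, time stands still between calls to the robot, and variables do not carry over. Pictures are saved under pics/ and viewed, at most 10 in all, crops included, and the job is handed in when it is done.

Besides the shell and the picture viewer there is one more tool, called after "Call:" by a JSON object that holds its "method" and its "body", one argument or row to a line. play_rows: Moves the arm, as the interface text tells. Its arguments: {"type":"object","properties":{"targets":{"type":"array"}},"required":["targets"]}

```bash
mkdir -p pics; cat > h.py <<'E'
import numpy as np, cv2
from cell import ctrl
def rays(c,uv):
    f=240/np.tan(np.radians(c["vfov"])/2)
    K=np.array([[f,0,c["cx"]],[0,f,c["cy"]],[0,0,1.]])
    return cv2.undistortPoints(np.asarray(uv,float).reshape(-1,1,2),K,np.array([c["k1"],0,0,0.])).reshape(-1,2)
def world(name,uv,z):
    c=ctrl.calibration(name); r=rays(c,uv); z=np.asarray(z,float)
    p=np.c_[r*z[:,None],z,np.ones(len(z))]
    return (p@np.array(c["extrinsics"]).T)[:,:3]
def cloud(name,depth):
    v,u=np.mgrid[0:480,0:640]
    P=world(name,np.c_[u.ravel(),v.ravel()],depth.ravel()).reshape(480,640,3)
    P[depth<=0]=np.nan
    return P
def save(n,im): cv2.imwrite("pics/"+n+".png",cv2.cvtColor(im,cv2.COLOR_RGB2BGR))
E
python3 - <<'E'
from h import *
for n in("scene","top"):
    im,d=ctrl.get_image(n); save(n+"0",im); np.savez(n+"0.npz",im=im,d=d)
    for t in("bookend","box_row","tape_roll","glue_jar","paint_can"):
        print(n,t,[(np.round(x["bbox"]),round(x["confidence"],2)) for x in ctrl.search_frame(n,t)])
print(ctrl.read_state())
E
```

```text
scene bookend [(array([145., 181., 204., 237.]), 0.94), (array([290., 219., 354., 287.]), 0.9), (array([229., 166., 288., 227.]), 0.8)]
scene box_row [(array([181., 211., 266., 306.]), 0.88)]
scene tape_roll [(array([285., 317., 320., 347.]), 0.66)]
scene glue_jar []
scene paint_can [(array([353., 302., 383., 343.]), 0.74)]
top bookend [(array([355., 293., 421., 356.]), 0.98), (array([303., 217., 358., 263.]), 0.88), (array([437., 308., 504., 349.]), 0.76)]
top box_row [(array([381., 204., 471., 275.]), 0.91)]
top tape_roll [(array([336., 159., 370., 190.]), 0.63)]
top glue_jar [(array([179., 196., 208., 222.]), 0.89)]
top paint_can [(array([286., 150., 308., 181.]), 0.75)]
{'clock': 0.6, 'qpos': array([ 1.20222285,  0.6283782 ,  0.03848855,  1.51740059, -0.02701432,
        0.99629363, -0.02002104]), 'qd': array([-0.00129038, -0.00189337,  0.00015647, -0.00073617,  0.00020219,
        0.00111818, -0.00061208]), 'tau': array([-2.17125398e-05, -5.62978327e+01,  1.22483488e+00, -1.93697333e+01,
        1.08743930e-02,  1.79413819e-03,  7.75536648e-06]), 'eef_pos': array([ 193.84976336, -620.43853711,  256.32716202]), 'tool_rot': array([ 3.14155560e+00, -5.68118043e-05,  3.02728911e-01]), 'force': array([ 0.65155296, -0.51218064, -0.36546849]), 'torque': array([-0.00278733,  0.00779392,  0.0773304 ]), 'gripper_force': 0.0, 'width': 85.57979311827192}
```

View pics/scene0.png

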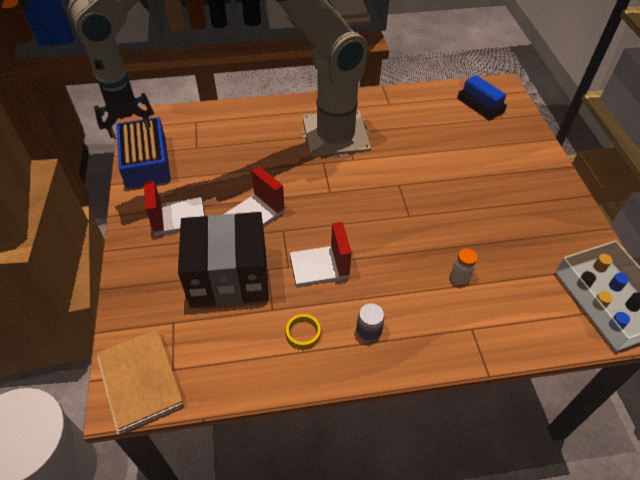

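View pics/top0.png

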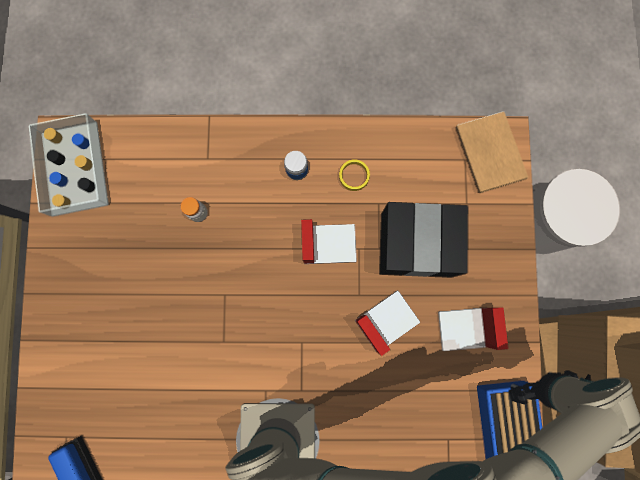

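The scene picture shows three L-shaped look-alikes. Top pixels are: A (330,242), in line with the row's end; B (388,322); C (472,328). The robot's left (+y) is the left of the top picture, so A is my choice (scene 320,255). The box row is at top (424,239), the tape at (354,174), the can at (295,165) and the jar at (193,208).

```bash
python3 - <<'E'
from h import *
D=np.load("top0.npz"); im,d=D["im"],D["d"]; P=cloud("top",d)
save("cropA",cv2.resize(im[140:290,270:490],None,fx=3.6,fy=3.6,interpolation=cv2.INTER_CUBIC))
hsv=cv2.cvtColor(im,cv2.COLOR_RGB2HSV).astype(int); H,S,V=hsv[...,0],hsv[...,1],hsv[...,2]
def box(m,l,t,r,b):
    k=np.zeros_like(m);k[t:b,l:r]=1; return m&k
def rep(n,m):
    q=P[m]; q=q[np.isfinite(q[:,0])]
    if len(q)<5: print(n,len(q)); return
    (c,s,a)=cv2.minAreaRect(q[:,:2].astype(np.float32))
    print(n,len(q),"z",np.percentile(q[:,2],[5,50,95]).round(),"c",np.round(c),"s",np.round(s),"a",round(a,1),"\n",cv2.boxPoints((c,s,a)).round().tolist())
for n,bb in (("A",(290,205,370,275)),("B",(350,285,428,362)),("C",(430,300,515,355))):
    k=box(np.ones_like(d,bool),*bb)
    rep(n+" red top",k&((H<8)|(H>172))&(S>150)&(P[...,2]>105))
    rep(n+" white",k&(S<60)&(P[...,2]>10)&(P[...,2]<30))
rep("row top",box(P[...,2]>155,370,195,480,285))
for n,bb in (("tape",(330,153,376,196)),("jar",(173,190,214,228)),("can",(280,145,314,186))):
    rep(n,box(P[...,2]>8,*bb))
E
```

```text
A red top 461 z [113. 118. 123.] c [551. -82.] s [111.  30.] a 2.4 
 [[495.0, -69.0], [496.0, -99.0], [607.0, -94.0], [605.0, -65.0]]
A white 1545 z [12. 17. 22.] c [ 553. -156.] s [111. 120.] a 2.2 
 [[496.0, -99.0], [500.0, -218.0], [611.0, -214.0], [606.0, -94.0]]
B red top 482 z [113. 118. 123.] c [ 298. -257.] s [110.  30.] a 35.0 
 [[244.0, -277.0], [261.0, -301.0], [351.0, -238.0], [334.0, -213.0]]
B white 1525 z [12. 16. 21.] c [ 341. -320.] s [110. 118.] a 34.6 
 [[263.0, -302.0], [330.0, -399.0], [420.0, -337.0], [353.0, -240.0]]
C red top 526 z [111. 117. 122.] c [ 315. -591.] s [109.  34.] a 4.2 
 [[260.0, -578.0], [262.0, -612.0], [371.0, -604.0], [368.0, -570.0]]
C white 1602 z [12. 16. 21.] c [ 310. -517.] s [108. 122.] a 4.8 
 [[251.0, -461.0], [261.0, -583.0], [369.0, -574.0], [358.0, -452.0]]
row top 5612 z [159. 163. 167.] c [ 551. -395.] s [215. 181.] a 87.6 
 [[456.0, -499.0], [637.0, -506.0], [646.0, -291.0], [465.0, -284.0]]
tape 299 z [10. 23. 29.] c [ 759. -198.] s [121.  90.] a 79.6 
 [[704.0, -250.0], [792.0, -266.0], [814.0, -147.0], [726.0, -131.0]]
jar 473 z [ 23.  95. 103.] c [657. 244.] s [81. 54.] a 17.9 
 [[610.0, 257.0], [626.0, 206.0], [704.0, 231.0], [687.0, 282.0]]
can 556 z [28. 87. 92.] c [773. -45.] s [63. 64.] a 60.4 
 [[730.0, -57.0], [785.0, -89.0], [816.0, -34.0], [761.0, -2.0]]
```

View pics/cropA.png

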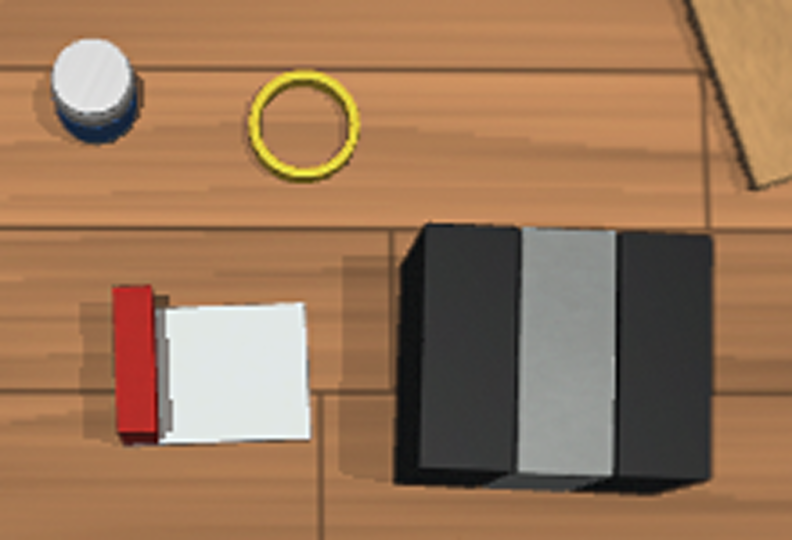

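A is confirmed: its foot rises on the side away from the row, with the inner face at about y=-97. The row's end face is at about y=-287.

```bash
cat >> h.py <<'E'
def go(x,y,z,yaw):
    s=ctrl.read_state(); r=s["tool_rot"]; c,q=np.cos(r[2]),np.sin(r[2])
    d=np.array([x,y,z])-s["eef_pos"]; w=(yaw-np.degrees(r[2])+180)%360-180
    return np.round([(c*d[0]+q*d[1])/10,(q*d[0]-c*d[1])/10,-d[2]/10,-w],2).tolist()
E
python3 -c "
from h import *
print(ctrl.finger_overhang, go(550,-130,240,92.4))"
```

```text
25.0 [48.62, -36.2, 1.63, -75.05]
```

Call:
{"method": "play_rows", "body": {
  "targets": [
    [0.4, 3.8, -2.8, 0, -6],
    [0.4, 7.6, -5.6, 0, -12],
    [0.4, 11.4, -8.4, 0, -18],
    [0.4, 15.2, -11.2, 0, -24],
    [0.4, 19, -14, 0, -30],
    [0.4, 22.8, -16.8, 0, -36],
    [0.4, 26.6, -19.6, 0, -42],
    [0.4, 30.4, -22.4, 0, -48],
    [0.4, 34.2, -25.2, 0, -54],
    [0.4, 38, -28, 0, -60]
  ]
}}

```text
clock: 1.6
eef_pos: [474.1, -238.4, 256.7]
tool_rot: [3.141, 0.0, 1.354]
force: [0.7, 0.1, 0.6]
width: 51.1
gripper_force: 0.0
```

```bash
python3 -c "
from h import *
print(go(550,-130,200,92.4),ctrl.read_state()['width'])"
```

```text
[12.22, 5.08, 5.67, -14.82] 51.1445114878432
```

Call:
{"method": "play_rows", "body": {
  "targets": [
    [0.4, 4, 1.7, 0, -5],
    [0.4, 8, 3.4, 0, -10],
    [0.4, 11, 4.6, 1, -14.8],
    [0.4, 12.2, 5.1, 3, -14.8],
    [0.4, 12.2, 5.1, 5.7, -14.8],
    [0.4, 12.2, 5.1, 5.7, -14.8],
    [0.4, 12.2, 5.1, 5.7, -14.8]
  ]
}}

```text
clock: 2.3
eef_pos: [549.4, -132.4, 199.5]
tool_rot: [-3.141, 0.0, 1.608]
force: [-0.6, -1.3, 1.0]
width: 51.2
gripper_force: 0.0
```

```bash
python3 - <<'E'
from h import *
im,d=ctrl.get_image("scene"); 
save("s1",cv2.resize(im[120:320,200:420],None,fx=3,fy=3,interpolation=cv2.INTER_CUBIC))
P=cloud("scene",d)[200:300,270:360].reshape(-1,3)
s=ctrl.read_state(); print(s["eef_pos"],s["tool_rot"])
print(go(550,-130,125,92.4))
E
```

```text
[ 549.97741841 -132.58813501  200.23809871] [3.14048868e+00 5.20446733e-04 1.60747976e+00]
[0.26, 0.01, 7.52, -0.3]
```

View pics/s1.png

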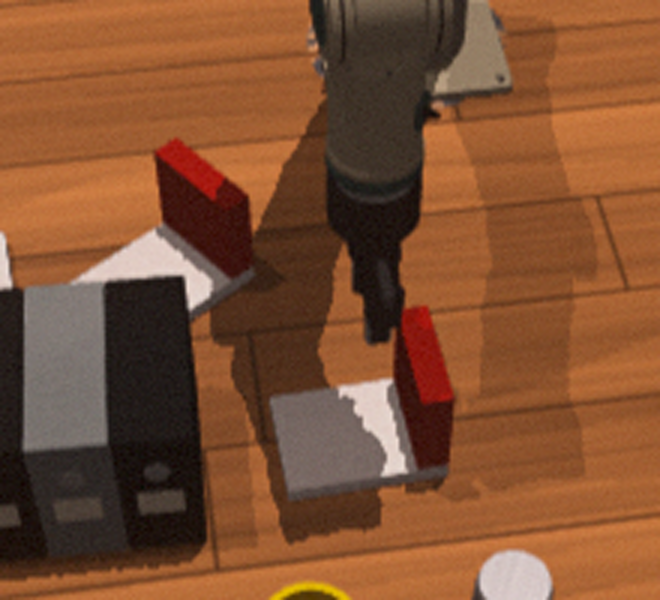

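The gripper hangs above the white plate on the row side of the foot, with the plate at crop (350,440) and the foot at (425,390). Next I go down and then start the push.

Call:
{"method": "play_rows", "body": {
  "targets": [
    [0.4, 0.2, 0, 4, 0],
    [0.4, 0.2, 0, 8, 0],
    [0.4, 0.2, 0, 8, 0],
    [0.4, 1, 0, 8, 0],
    [0.4, 1.6, 0, 8, 0],
    [0.4, 2.2, 0, 8, 0],
    [0.4, 2.8, 0, 8, 0],
    [0.4, 3.4, 0, 8, 0],
    [0.4, 4, 0, 8, 0],
    [0.4, 4.6, 0, 8, 0]
  ]
}}

```text
clock: 3.35
eef_pos: [548.0, -85.6, 119.6]
tool_rot: [3.141, 0.0, 1.608]
force: [0.5, -0.8, 1.2]
width: 51.0
gripper_force: 0.7
```

```bash
cat > look.py <<'E'
import sys
from h import *
im,d=ctrl.get_image("top"); P=cloud("top",d)
hsv=cv2.cvtColor(im,cv2.COLOR_RGB2HSV).astype(int); H,S=hsv[...,0],hsv[...,1]
k=(P[...,0]>440)&(P[...,0]<680)&(P[...,1]>-285)&(P[...,1]<120)
for n,m in (("red",k&((H<8)|(H>172))&(S>150)&(P[...,2]>5)),("white",k&(S<60)&(P[...,2]>8)&(hsv[...,2]>110))):
    q=P[m]
    if len(q)<20: print(n,len(q)); continue
    print(n,len(q),"y",np.percentile(q[:,1],[1,50,99]).round(),"x",np.percentile(q[:,0],[1,99]).round(),"z",np.percentile(q[:,2],[1,50,99]).round())
s=ctrl.read_state(); print(s["clock"],s["eef_pos"].round(1),np.degrees(s["tool_rot"][2]).round(2),s["force"].round(1))
im2,_=ctrl.get_image("scene")
if len(sys.argv)>1: save(sys.argv[1],np.hstack([cv2.resize(im2[160:320,240:400],(390,390)),cv2.resize(im[170:310,270:410],(390,390))]))
E
python3 look.py
```

```text
red 0
white 2719 y [-209. -106.  -44.] x [444. 605.] z [ 34. 510. 676.]
3.4 [547.9 -84.  119.5] 92.23 [ 0.3 -0.4  0.4]
```

Call:
{"method": "play_rows", "body": {
  "targets": [
    [0.4, 0.6, 0, 0, 0],
    [0.4, 1.2, 0, 0, 0],
    [0.4, 1.8, 0, 0, 0],
    [0.4, 2.4, 0, 0, 0]
  ]
}}

```text
clock: 3.85
eef_pos: [546.7, -61.3, 119.1]
tool_rot: [-3.141, -0.0, 1.609]
force: [-0.5, 0.1, -0.2]
width: 51.2
gripper_force: 0.3
```

```bash
python3 look.py p1
```

```text
red 0
white 2940 y [-196.  -90.  -20.] x [445. 605.] z [ 40. 494. 680.]
3.9 [546.7 -59.8 119.2] 92.24 [-0.3  1.3  0.5]
```

View pics/p1.png

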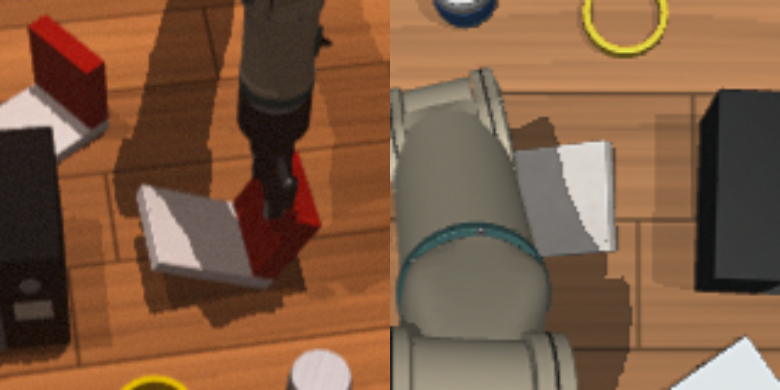

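The bookend is tipping about its heel, about 20° so far, with the foot at left-half pixel (280,220) leaning away. I keep pushing.

Call:
{"method": "play_rows", "body": {
  "targets": [
    [0.4, 0.7, 0, 0, 0],
    [0.4, 1.4, 0, 0, 0],
    [0.4, 2.0, 0, 0, 0],
    [0.4, 2.6, 0, 0, 0],
    [0.4, 3.2, 0, 0, 0],
    [0.4, 3.8, 0, 0, 0],
    [0.4, 4.4, 0, 0, 0]
  ]
}}

```text
clock: 4.65
eef_pos: [545.3, -17.5, 119.4]
tool_rot: [3.141, -0.0, 1.608]
force: [0.1, -0.4, -0.6]
width: 51.1
gripper_force: 0.0
```

```bash
python3 look.py p2
```

```text
red 295 y [-74. -62. -46.] x [499. 603.] z [31. 44. 61.]
white 2442 y [-168.  -41.   24.] x [443. 604.] z [ 61. 513. 690.]
4.7 [545.3 -16.1 119.4] 92.24 [ 0.   2.  -0.1]
```

View pics/p2.png

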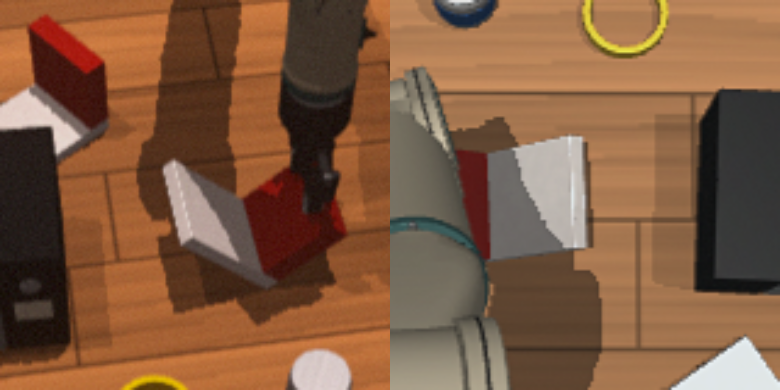

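It is now at about 40° and the heel is still in place. One more push takes it over the balance point, and the fingers then run on ahead, clear of the plate.

Call:
{"method": "play_rows", "body": {
  "targets": [
    [0.4, 0.6, 0, 0, 0],
    [0.4, 1.2, 0, 0, 0],
    [0.4, 1.8, 0, 0, 0],
    [0.4, 2.6, 0, 0, 0],
    [0.4, 3.6, 0, 0, 0],
    [0.4, 4.8, 0, 0, 0],
    [0.4, 6.0, 0, 0, 0],
    [0.4, 7.4, 0, 0, 0],
    [0.4, 9, 0, 0, 0],
    [0.4, 11, 0, -2, 0]
  ]
}}

```text
clock: 5.75
eef_pos: [539.3, 92.4, 137.6]
tool_rot: [-3.137, 0.001, 1.608]
force: [0.9, 0.0, -0.2]
width: 51.5
gripper_force: 0.0
```

Call:
{"method": "play_rows", "body": {
  "targets": [
    [0.4, 4, 0, 0, 0],
    [0.4, 8, 0, 0, 0],
    [0.4, 8, 0, 0, 0],
    [0.4, 8, 0, 0, 0]
  ]
}}

```text
clock: 6.15
eef_pos: [537.5, 173.9, 139.3]
tool_rot: [-3.141, -0.0, 1.612]
force: [0.1, -0.8, -0.7]
width: 51.1
gripper_force: 0.0
```

```bash
python3 look.py p3
```

```text
red 1290 y [-40.   7.  53.] x [491. 601.] z [16. 29. 35.]
white 581 y [-67. -49. 120.] x [441. 601.] z [120. 154. 701.]
6.2 [537.8 172.  139.2] 92.2 [-0.2 -1.1  0.7]
```

View pics/p3.png

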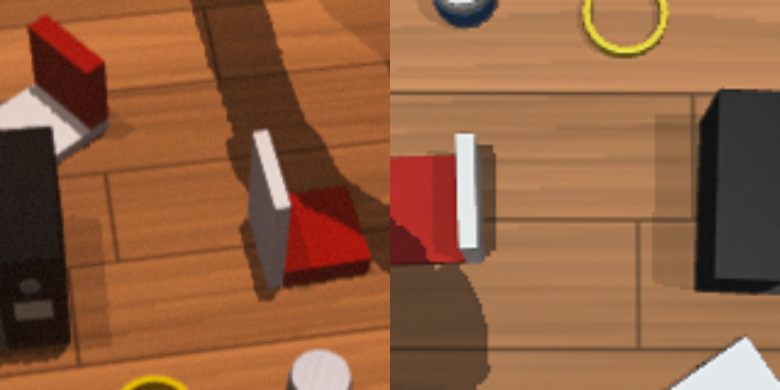

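The bookend stands upright on its foot, with the plate at the right-half pixel (467,195) and the foot to its left. Next I measure the bookend and the row end closely.

```bash
cat > pose.py <<'E'
from h import *
im,d=ctrl.get_image("top"); P=cloud("top",d); G=d>0
hsv=cv2.cvtColor(im,cv2.COLOR_RGB2HSV).astype(int); H,S=hsv[...,0],hsv[...,1]
X,Y,Z=P[...,0],P[...,1],P[...,2]
k=(X>440)&(X<680)&(Y<120)&(Y>-310)
def rep(n,m):
    q=P[m]; c,s,a=cv2.minAreaRect(q[:,:2].astype(np.float32)); print(n,len(q),np.round(c,1),np.round(s),round(a,2),"z",np.median(q[:,2]).round(1))
rep("foot",k&((H<8)|(H>172))&(S>150)&(Z>18)&(Z<42))
rep("plate",k&(Z>135)&(Z<168)&(S<60)&(hsv[...,2]>130))
def edge(n,m,hi):
    pts=[]
    for a in np.arange(470,640,8):
        y=Y[m&(X>=a)&(X<a+8)]
        if len(y)>4: pts.append((a+4,np.percentile(y,97 if hi else 3)))
    pts=np.array(pts); p=np.polyfit(pts[:,0],pts[:,1],1); r=pts[:,1]-np.polyval(p,pts[:,0]); p=np.polyfit(*pts[abs(r)<4].T,1)
    print(n,"y@x=550",np.polyval(p,550).round(1),"slope deg",np.degrees(np.arctan(p[0])).round(2),len(pts))
row=(Z>150)&(Z<178)&(Y<-200)&(X>430)&(X<680)&(hsv[...,2]<130)
rep("row",row); edge("row end",row,True)
edge("foot end",k&((H<8)|(H>172))&(S>150)&(Z>18)&(Z<42),True)
edge("plate back",k&(Z>135)&(Z<168)&(S<60)&(hsv[...,2]>130),False)
for t in ("tape_roll","glue_jar","paint_can"):
    r=ctrl.search_frame("top",t); print(t,[np.round(x["bbox"]).tolist() for x in r[:1]])
E
python3 pose.py; python3 -c "
from h import *
s=ctrl.read_state();print(s['eef_pos'],s['tool_rot'])"
```

```text
foot 1279 [546.6   4.6] [110. 100.] 2.96 z 29.0
plate 283 [549.5 -56.8] [107.  18.] 2.58 z 148.6
row 3886 [ 551.5 -395.4] [215. 182.] 87.82 z 163.0
row end y@x=550 -291.4 slope deg -2.27 22
foot end y@x=550 51.0 slope deg 3.05 15
plate back y@x=550 -64.6 slope deg 2.28 14
tape_roll [[334.0, 158.0, 373.0, 192.0]]
glue_jar [[188.0, 194.0, 206.0, 213.0]]
paint_can [[286.0, 147.0, 307.0, 182.0]]
[538.3250453  170.50892755 139.23883255] [-3.14140767e+00  6.56578704e-04  1.60633957e+00]
```

```bash
python3 -c "
from h import *
print(go(543.5,95,33,92.8))"
```

```text
[-7.56, 0.25, 10.62, -0.76]
```

Call:
{"method": "play_rows", "body": {
  "targets": [
    [0.2, -4, 0.3, 0, -0.8],
    [0.2, -7.5, 0.3, 0, -0.8],
    [0.2, -7.5, 0.3, 4, -0.8],
    [0.2, -7.5, 0.3, 8, -0.8],
    [0.2, -7.5, 0.3, 10.6, -0.8],
    [0.2, -7.5, 0.3, 10.6, -0.8],
    [0.2, -8.5, 0.3, 10.6, -0.8],
    [0.2, -9.2, 0.3, 10.6, -0.8],
    [0.2, -9.9, 0.3, 10.6, -0.8]
  ]
}}

```text
clock: 7.35
eef_pos: [546.0, 71.7, 34.9]
tool_rot: [3.139, 0.0, 1.621]
force: [-0.2, -0.3, 0.3]
width: 68.1
gripper_force: 0.0
```

```bash
python3 -c "
from h import *
s=ctrl.read_state();print(s['eef_pos'],np.degrees(s['tool_rot']),s['force'])
print(go(560.5,-158,33,87.8), go(555,-90,33,89.5))"; python3 look.py p4
```

```text
[546.03948597  71.6757707   34.92037041] [1.79841305e+02 1.48401660e-02 9.28765453e+01] [-0.16984761 -0.30479207  0.30192   ]
[-23.01, 0.29, 0.19, 5.08] [-16.19, 0.08, 0.19, 3.38]
red 1278 y [-40.   6.  53.] x [492. 600.] z [19. 29. 35.]
white 975 y [-65.   3. 113.] x [441. 600.] z [138. 435. 753.]
7.4 [545.9  70.   34.7] 92.79 [ 0.6 -0.7 -0. ]
```

View pics/p4.png

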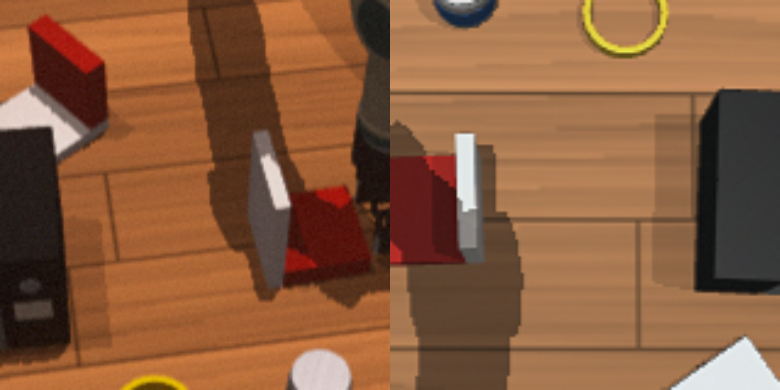

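The gripper is just beyond the foot's end face and the bookend has not moved. I start the long push.

Call:
{"method": "play_rows", "body": {
  "targets": [
    [0.2, -0.6, 0, 0.1, 0],
    [0.2, -1.4, 0, 0.1, 0],
    [0.2, -2.4, 0, 0.1, 0.3],
    [0.2, -3.4, 0, 0.1, 0.6],
    [0.2, -4.4, 0, 0.1, 0.9],
    [0.2, -5.4, 0, 0.1, 1.2],
    [0.2, -6.4, 0, 0.1, 1.5],
    [0.2, -7.4, 0, 0.1, 1.8],
    [0.2, -8.2, 0, 0.1, 2.1],
    [0.2, -8.6, 0, 0.1, 2.4]
  ]
}}

```text
clock: 8.45
eef_pos: [549.9, -13.5, 32.6]
tool_rot: [3.14, -0.001, 1.579]
force: [-0.2, 5.3, 4.9]
width: 68.2
gripper_force: 2.9
```

```bash
python3 pose.py;  python3 -c "
from h import *
s=ctrl.read_state();print(s['eef_pos'],np.degrees(s['tool_rot']),s['force'])"
```

```text
foot 849 [549.4 -81.4] [110.  80.] 0.31 z 28.4
plate 267 [ 549.8 -132.8] [107.  16.] 0.24 z 148.7
row 3887 [ 551.1 -395.2] [215. 181.] 87.63 z 163.1
row end y@x=550 -291.3 slope deg -2.39 22
foot end y@x=550 -61.0 slope deg 19.09 14
plate back y@x=550 -140.6 slope deg 0.14 14
tape_roll [[337.0, 158.0, 370.0, 189.0]]
glue_jar [[180.0, 199.0, 211.0, 221.0]]
paint_can [[286.0, 150.0, 308.0, 182.0]]
[549.11533394 -14.07760015  32.12274028] [-1.79968175e+02  6.42044767e-02  9.04875598e+01] [ 0.44147645  0.926934   -0.13230473]
```

Call:
{"method": "play_rows", "body": {
  "targets": [
    [0.2, -0.8, 0, 0, 0.3],
    [0.2, -1.8, 0.1, 0, 0.6],
    [0.2, -3, 0.2, 0, 0.9],
    [0.2, -4.2, 0.3, 0, 1.2],
    [0.2, -5.4, 0.5, 0, 1.5],
    [0.2, -6.6, 0.6, 0, 1.8],
    [0.2, -7.8, 0.7, 0, 2.1],
    [0.2, -9, 0.8, 0, 2.4],
    [0.2, -10, 0.9, 0, 2.6],
    [0.2, -10.6, 1, 0, 2.6]
  ]
}}

```text
clock: 9.65
eef_pos: [560.1, -120.4, 32.2]
tool_rot: [-3.141, 0.001, 1.533]
force: [-0.2, 1.6, -0.5]
width: 68.1
gripper_force: 0.8
```

```bash
python3 pose.py;  python3 -c "
from h import *
s=ctrl.read_state();print(s['eef_pos'],np.degrees(s['tool_rot']),s['force'])"
```

```text
foot 366 [ 561.4 -205.6] [ 49. 100.] 89.65 z 28.6
plate 271 [ 555.7 -240.6] [ 18. 107.] 87.73 z 148.4
row 3897 [ 552.6 -366.9] [271. 181.] 87.68 z 163.1
row end y@x=550 -291.4 slope deg -2.48 22
foot end y@x=550 -207.1 slope deg 26.03 13
plate back y@x=550 -248.0 slope deg -1.06 14
tape_roll [[334.0, 158.0, 371.0, 191.0]]
glue_jar [[180.0, 194.0, 209.0, 222.0]]
paint_can [[343.0, 214.0, 375.0, 260.0]]
[ 560.44988208 -119.05907678   32.41805907] [1.79982376e+02 1.36532779e-02 8.79433436e+01] [-0.91176815  0.09169505 -0.04983314]
```

Call:
{"method": "play_rows", "body": {
  "targets": [
    [0.2, -0.8, 0, 0, 0.1],
    [0.2, -1.6, 0.1, 0, 0.1],
    [0.2, -2.3, 0.2, 0, 0.1],
    [0.2, -2.8, 0.2, 0, 0.1],
    [0.2, -3.2, 0.2, 0, 0.1],
    [0.2, -3.5, 0.2, 0, 0.1],
    [0.2, -3.7, 0.2, 0, 0.1],
    [0.2, -3.8, 0.2, 0, 0.1]
  ]
}}

```text
clock: 10.65
eef_pos: [561.1, -156.6, 32.4]
tool_rot: [3.141, -0.0, 1.533]
force: [0.8, 4.5, 3.3]
width: 68.6
gripper_force: 2.2
```

Call:
{"method": "play_rows", "body": {
  "targets": [
    [0.2, -0.1, 0, 0, 0],
    [0.2, -0.2, 0, 0, 0],
    [0.2, -0.3, 0, 0, 0]
  ]
}}

```text
clock: 10.95
eef_pos: [561.0, -159.5, 32.4]
tool_rot: [3.141, -0.0, 1.534]
force: [0.5, 4.8, 3.6]
width: 68.7
gripper_force: 2.4
```

Call:
{"method": "play_rows", "body": {
  "targets": [
    [0.2, -0.1, 0, 0, 0],
    [0.2, -0.2, 0, 0, 0],
    [0.2, -0.2, 0, 0, 0]
  ]
}}

```text
clock: 11.25
eef_pos: [561.0, -159.7, 32.4]
tool_rot: [3.141, -0.003, 1.534]
force: [-0.2, 8.5, 5.2]
width: 68.2
gripper_force: 4.2
```

Call:
{"method": "play_rows", "body": {
  "targets": [
    [0.2, -0.1, 0, 0, 0],
    [0.2, -0.2, 0, 0, 0],
    [0.2, -0.2, 0, 0, 0]
  ]
}}

```text
clock: 11.55
eef_pos: [561.0, -159.7, 32.4]
tool_rot: [3.142, -0.005, 1.535]
force: [-0.3, 11.1, 5.9]
width: 68.2
gripper_force: 5.9
```

The bookend has met the row: the tool has stopped and the force is rising. I press slightly more to seat it square, then back off.

Call:
{"method": "play_rows", "body": {
  "targets": [
    [0.2, -0.2, 0, 0, 0],
    [0.2, -0.4, 0, 0, 0],
    [0.2, -0.4, 0, 0, 0]
  ]
}}

```text
clock: 11.85
eef_pos: [561.0, -159.9, 32.5]
tool_rot: [-3.141, -0.009, 1.536]
force: [-0.8, 18.8, 7.4]
width: 68.5
gripper_force: 9.5
```

Call:
{"method": "play_rows", "body": {
  "targets": [
    [0.2, 0.4, 0, 0, 0],
    [0.2, 0.8, 0, 0, 0],
    [0.2, 2, 0, 0, 0],
    [0.2, 5, 0, 0, 0],
    [0.2, 9, 0, 0, 0],
    [0.2, 13, 0, 0, 0],
    [0.2, 17, 0, -3, 0],
    [0.2, 21, 0, -7, 0],
    [0.2, 25, 0, -11, 0],
    [0.2, 25, 0, -11, 0]
  ]
}}

```text
clock: 12.85
eef_pos: [572.0, 87.4, 146.1]
tool_rot: [3.135, -0.003, 1.539]
force: [0.5, 0.1, 0.0]
width: 68.7
gripper_force: 0.0
```

```bash
sed -i 's/k=(X>440)/k=(X>440)\&(Y>-320)/; s/Y<-200)&(X>430)/Y<-292)\&(X>430)/' pose.py; python3 pose.py; python3 - <<'E'
from h import *
im,_=ctrl.get_image("top"); im2,d=ctrl.get_image("scene")
save("p5",np.hstack([cv2.resize(im2[170:330,160:320],(390,390)),cv2.resize(im[180:300,300:420],(390,390),interpolation=cv2.INTER_CUBIC)]))
E
```

```text
foot 1364 [ 557.8 -219.3] [102. 111.] 87.88 z 28.5
plate 268 [ 555.6 -279.2] [ 17. 106.] 88.7 z 148.2
row 3756 [ 551.1 -395.8] [213. 181.] 87.82 z 163.0
row end y@x=550 -296.1 slope deg -0.62 22
foot end y@x=550 -172.9 slope deg 0.45 15
plate back y@x=550 -286.5 slope deg -1.62 14
tape_roll [[333.0, 158.0, 371.0, 190.0]]
glue_jar []
paint_can [[182.0, 198.0, 191.0, 217.0]]
```

View pics/p5.png

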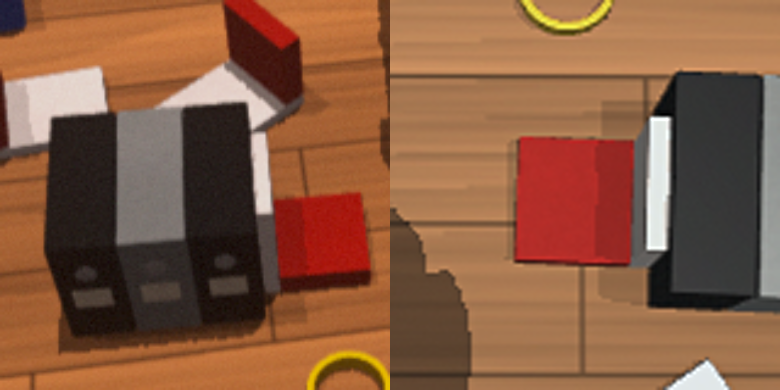

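The bookend is standing with its back flush on the row's end face, the foot at 87.9° and the row at 87.8°. It is centred to within a few mm, and the tool is clear.

```bash
python3 -c "
from cell import ctrl
print(ctrl.finish_job())"
```

```text
the job is handed in; nothing more can be done
None
```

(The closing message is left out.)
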